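# Prop the sprung catch and take out the thread reel

## Robot

A 6-joint arm with a two-finger parallel gripper is mounted at the origin on a cart in front of the work surface, level with it; the furniture and walls round the work are solid. World frame = base frame: x ahead of the robot, y to its left, z up, the work surface at z = 0. Lengths are in m, angles in rad, forces in N, time in s.
With the tool pointing down it reaches from about 0.425 to 0.95 m from the base axis. Payload 3.5 kg.
Tool frame: the origin (TCP) lies at the very end of the fingers, on their centre line; the grasp point (between the pads) lies 19 mm behind it (grip_depth is the distance from the TCP to the grasp point, in m); x points along the fingers, z is the direction in which the jaws open and shut, and the axes are right-handed (so a half turn about x gives the same grasp; the last joint's range is limited). The gripper opens to 85 mm and grips with 20 to 120 N. Pads are 22 mm wide; open, the fingers measure 114 mm over their backs; the gripper's body (76 mm by 85 mm) begins 54 mm behind the grasp point. The pads swing forward as they close: fully open they stand 13 mm farther back than shut.
Start: joints at [-1.421, 0.286, 1.577, -0, 1.279, -0.15], TCP at [0.199, -0.645, 0.231] pointing down, gripper open.
Joint ranges: [-2.77, 2.77], [-0.9, 2.22], [0.21, 2.48], [-1.53, 4.67], [0.24, 2.81], [-2.84, 2.84]. Speed limits (rad/s): [2.79, 2.79, 3.14, 3.14, 3.14, 3.14].

## Interface

Orientations are given as a unit quaternion [x, y, z, w].
In Python, from plant import get_state, read_camera, calibration, sign_off, recognise, grip_depth gives the robot as it stands. The module is installed in compiled form; this text tells all that it offers.
- The arm moves only by the tool servo_tool, never from a script. Its argument "deltas" is a list that holds one entry, the list of rows, each a list of 4 numbers: the shift along the world's x, y, z scaled (see below), then the turn about the world's z scaled (see below). In form: [[[tx, ty, tz, spin], ...]]. A call has exactly 5 rows; each row is the pose to reach, as a shift and turn from the pose commanded when the call began; what a row does not reach only later rows make up. The controller multiplies each number of a shift by 10 cm and each number of a turn by 90 degrees. A row lasts 1/10 s, in which the tool goes at most 50 mm and 8.59 degrees, less where a joint would pass 70% of its speed; a pose out of reach is approached as far as the arm can. A call with a number of a shift or a turn outside -1 to 1 is refused whole. A call with a gripper value outside its range is refused whole. "claw" is the gripper's target within -1 to 1 (fully open at 1, half-way at 0, shut at -1), set as the call begins (left out, the last holds). The fingers move at their own pace and stop on an object; "force" is the grip in N (left out, the last holds). Time passes only in rows, so rows that repeat a pose let the fingers close, or fill a call up. It gives the time, the measured TCP pose, the force and the opening at its end, in the units of the state.
- get_state(): the state, without advancing time (a new reading comes with each control period).
- read_camera(name): name is "scene" or "side" or "wrist"; returns the picture (384x512x3 uint8, blue, green, red); there is no depth.
- calibration(name): a dict with "intrinsics" (3x3 intrinsics, pixels), "R" (3x3) and "t" (3): a world point X has camera coordinates R X + t; the wrist camera has in their place "T_tool_cam" (4x4, takes a point from camera to tool coordinates, whose origin is the TCP and whose axes are the tool frame's). Camera axes: x right, y down, z forward; pixel columns grow to the right and rows downward; lengths in m; the calibration is good to about 2 mm. A picture is of the moment at which its call begins: read the wrist's pose just before it. calibration takes no time and is no camera call.
- sign_off(): hands the job in, once; it reports no verdict.
Trained networks look in the newest picture that a camera, given by its name, has taken for a name from the list of things; names that differ only in an ending like _2 or _b are one class to them, and where a whole thing is asked for, a point or a joint stands for the part that bears it (a point fixed in the world has none). Each returns a list of dicts, best first, with "p" (0 to 1); they miss things now and then, are a little off and sometimes report something else, mostly with a low value. They report only what shows in the picture. A call takes as long as a camera call.
- recognise(camera, query): "at" ([x, y, z] in m, in world coordinates, good to about 4 mm: the middle of the surface that is visible of it).
The state is a dict: "time": time; "qpos": joint angles; "dq": joint speeds; "joint_efforts": joint torques, N m; "eef_pos": TCP position; "tcp_rot": TCP orientation; "contact_force": force on the tool from outside, world axes, zero at the start; "wrist_torque": the same for the moment, N m; "opening": opening from 0.0 (shut) to 1.0 (fully open).
Only numpy, scipy, OpenCV 4.12 (cv2) and the standard library are available. Lean on these libraries where they do the work, as an engineer would, in place of code of your own. Each camera call takes 0.05 s, during which the arm holds its last target. There are 200 camera calls.

## Task

The thread reel in the bench holder is held down by a sprung catch. Press the plain round steel drive punch, lying level, down into the flared slot between the holder's two fixed posts and the catch's two lugs until it rests on the ledges, and let go so that it wedges the catch open; then lift the reel out and stand it upright on the floor of the blue tray. Leave the punch propping the catch.

Things in the scene. Friction and masses are not known exactly. Their poses are not given: they have to be found in the camera images.
- punch_center (a point): Centre of the drive punch: plain round grey steel rod, 12 mm thick, 98 mm long, slimmer at one end, 70 g, lying on the bench (centre 6 mm up). Its length is this frame's y; x is level across it. Near it in a row, in any order, lie a grey strap punch (148 mm long, 20 mm thick) and a 7 mm wooden stick. Grasp it at the middle, across its 12 mm.
- prop_seat (a point): Centre of the punch when propped, 62 mm above the bench; fixed to the reel holder (dark steel base 238x124x8 mm, immovable). The punch lies along this frame's y, on ledges 6 mm below this point, at y = 26 to 46 mm either side, and the spring holds it against two fixed posts (faces at x = -6 mm, same y). Fingers have room for x -50 to +44, y -26 to +26 mm, down to 8 mm above the bench.
- slot_mouth (a point): Middle of the slot's mouth, 100 mm above the bench (4 mm toward +x and 38 mm above prop_seat, same axes): lower the level punch straight down from above here. At x = -18 to +14 mm the mouth is open; the catch's two lugs slope down from +14 mm toward the posts. Pushing the punch down the slopes forces the catch back (5 to 20 N), 38 mm down to the ledges.
- catch (a joint): Travel of the aluminium catch frame (m): 0 shut, grows as it slides along +x of prop_seat, away from the reel, at most 0.026. Its spring shuts it: 1.7 N at 0, plus 70 N/m. Its nose, 14 mm wide, overhangs the reel's rim by 7 mm when shut, 3 mm above the reel. The propped punch holds it at about 0.011: nose 4 mm clear of the reel.
- reel_center (a point): Centre, half-way up, of the reel in the holder: wooden flanges, red thread, 32 mm diameter, 48 mm tall, upright, 100 mm from prop_seat along its -x. It stands 8 mm above the bench in a steel ring 45 mm across, 12 mm high, 2.5 mm play. Grasp across the middle, fingers apart along prop_seat's y; lift straight up. Other reels on the bench are not part of the job.
- tray: Open blue tray, fixed, outside 107 (x) by 174 mm (y), 42 mm tall; origin at the centre of its underside. Floor flat, 2 mm above the bench, 86 (x) by 152 mm (y) inside the walls. Keep the whole gripper away from the fixed green hand press beside the holder, 370 mm tall, its lever knob toward the tray (all at base-frame x > 0.55, y > -0.07): bring the reel to the near side of the tray first.

How it is judged:
By the outcome, as a careful person would: the job done as asked, in the order asked, and still so for the second after the job is handed in, with the robot touching nothing.
It also fails if it takes over 67 s, if anything falls off the work surface, if the arm or the gripper's body presses on something with over 40 N, if the wrist force passes 120 N, or if a joint passes its speed limit or range.

## Working session

There is one attempt and no reset: what is moved stays moved. The work goes in short steps, Python scripts to look and compute and a tool call to move; the robot and the scene stay as the last step left them, time stands still between calls to the robot, and variables do not carry over. Pictures are saved under pics/ and viewed, about 8 in all and at most 12, crops included, and the job is handed in when it is done.

Besides the shell and the picture viewer there is one more tool, called after "Call:" as a command line: name --argument value ..., lists and objects as JSON in quotes. servo_tool: Moves the arm, as the interface text tells. Its arguments: {"type":"object","properties":{"deltas":{"type":"array"},"claw":{"type":"number"},"force":{"type":"number"}},"required":["deltas"]}

```bash
mkdir -p pics; cat > h.py <<'E'
import numpy as np,cv2
from plant import *
from scipy.spatial.transform import Rotation as Ro
def cam(n):
    c=calibration(n);K=np.array(c["intrinsics"])
    if n=="wrist":
        s=get_state();T=np.eye(4);T[:3,:3]=Ro.from_quat(s["tcp_rot"]).as_matrix();T[:3,3]=s["eef_pos"]
        M=np.linalg.inv(T@np.array(c["T_tool_cam"]));return K,M[:3,:3],M[:3,3]
    return K,np.array(c["R"]),np.array(c["t"])
def proj(C,X):
    K,R,t=C;p=K@(R@np.array(X)+t);return p[:2]/p[2]
def ray(C,uv,z):
    K,R,t=C;d=R.T@np.linalg.inv(K)@np.array([uv[0],uv[1],1.]);o=-R.T@t
    return o+d*(z-o[2])/d[2]
E
python3 - <<'E'
from h import *
s=get_state();print(s)
print(grip_depth)
ims=[]
for n in("scene","side"):
    im=read_camera(n);cv2.imwrite(f"pics/{n}0.png",im)
    for q in("punch_center","prop_seat","reel_center","tray","catch","slot_mouth"):
        r=recognise(n,q);print(n,q,[(np.round(d["at"],3).tolist(),round(d["p"],2)) for d in r[:4]])
E
```

```text
{'time': 0.0, 'qpos': array([-1.42097812e+00,  2.87173661e-01,  1.57818969e+00, -1.54389394e-05,
        1.27860753e+00, -1.50018461e-01]), 'dq': array([ 1.21943625e-03, -5.42103962e-04, -1.10135605e-04,  7.25036958e-05,
        4.91019057e-04, -4.91145683e-04]), 'joint_efforts': array([-1.20207547e-03, -4.05984914e+01, -2.92628038e+01, -1.72123446e-04,
        5.82180190e-03, -5.34832893e-06]), 'eef_pos': array([ 0.19928325, -0.64421585,  0.22993498]), 'tcp_rot': array([ 0.4203023 ,  0.56966906, -0.41912046,  0.56847267]), 'contact_force': array([-0.14501654,  0.33583103, -0.53115587]), 'wrist_torque': array([-0.01387069, -0.01193973, -0.00742657]), 'opening': 0.9968751889422292}
0.0187
scene punch_center []
scene prop_seat [([0.426, 0.074, 0.034], 0.68)]
scene reel_center []
scene tray [([0.654, -0.222, 0.019], 0.92)]
scene catch [([0.437, 0.063, 0.055], 0.97)]
scene slot_mouth [([0.426, 0.07, 0.033], 0.64)]
side punch_center [([0.471, -0.327, 0.01], 0.74)]
side prop_seat [([0.445, 0.012, 0.028], 0.89)]
side reel_center [([0.454, -0.056, 0.047], 0.8)]
side tray [([0.65, -0.215, 0.018], 0.85)]
side catch [([0.444, 0.02, 0.06], 0.67)]
side slot_mouth []
```

View pics/scene0.png

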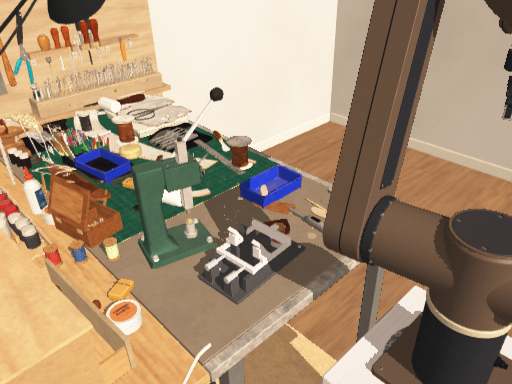

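View pics/side0.png

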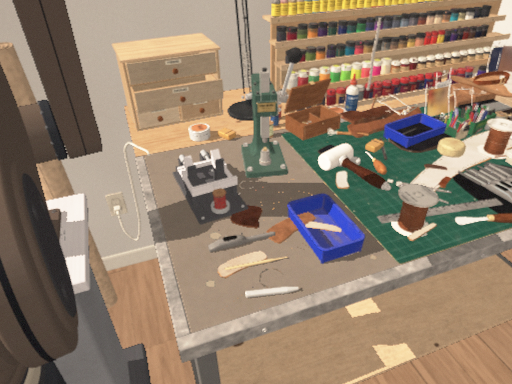

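The side view shows the holder with its red reel at (220,200), the catch at (207,172), the tray at (325,225), and three long objects at (235,240), (250,262) and (272,292). I'll compute where these are and zoom in.

```bash
python3 - <<'E'
from h import *
C=cam("side")
for n,uv in dict(darkA=(210,243),darkB=(272,235),woodA=(220,268),woodB=(288,260),lightA=(246,293),lightB=(299,290),trayc=(325,225)).items(): print(n,ray(C,uv,0.006).round(3))
im=cv2.imread("pics/side0.png")[140:310,160:370];cv2.imwrite("pics/sidecrop.png",cv2.resize(im,None,fx=3.5,fy=3.5,interpolation=cv2.INTER_CUBIC))
c=calibration("wrist");print(c)
print(proj(C,[0.471,-0.327,0.01]))
E
```

```text
darkA [ 0.401 -0.155  0.006]
darkB [ 0.534 -0.18   0.006]
woodA [ 0.401 -0.232  0.006]
woodB [ 0.536 -0.262  0.006]
lightA [ 0.429 -0.31   0.006]
lightB [ 0.524 -0.34   0.006]
trayc [ 0.658 -0.194  0.006]
{'intrinsics': array([[334.86676194,   0.        , 253.60976885],
       [  0.        , 334.86676194, 190.04021706],
       [  0.        ,   0.        ,   1.        ]]), 'T_tool_cam': array([[ 1.34261886e-03, -3.17642139e-01,  9.48209718e-01,
        -1.42392832e-01],
       [-4.75085301e-04, -9.48210668e-01, -3.17641785e-01,
         8.14533364e-02],
       [ 9.99998986e-01, -2.40086470e-05, -1.42399264e-03,
         3.54754982e-04],
       [ 0.00000000e+00,  0.00000000e+00,  0.00000000e+00,
         1.00000000e+00]])}
[270.23087532 291.7826004 ]
```

View pics/sidecrop.png

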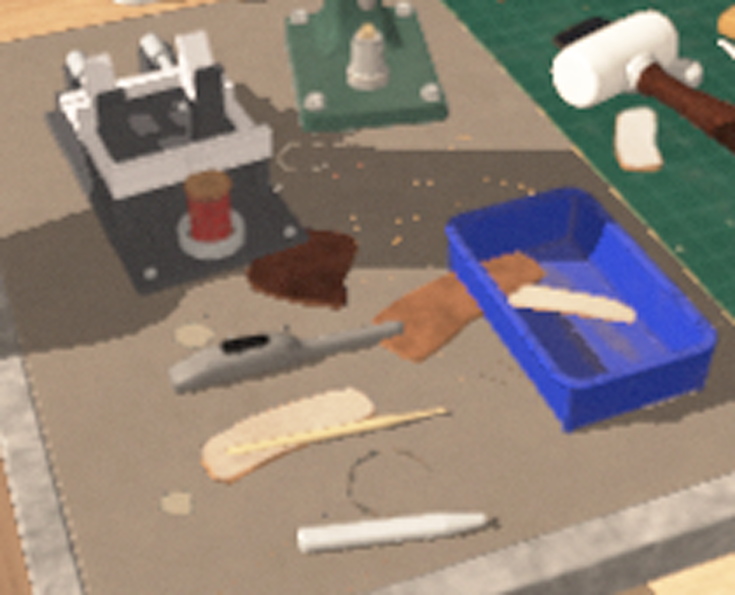

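Call:
servo_tool --deltas '[[[0.4,0.5,0.1,0],[0.8,1,0.2,0],[1,1,0.3,0],[1,1,0.5,0],[1,1,0.5,0]]]'

```text
time: 1.2
eef_pos: [0.301, -0.5455, 0.2853]
tcp_rot: [0.418, 0.568, -0.42, 0.572]
contact_force: [0.6, -0.5, 0.8]
opening: 0.997
```

The drive punch is the light round rod, about (0.43,-0.31) to (0.52,-0.34), slim end towards +x. The dark tool is the strap punch. The thin rod on the leather scrap is the stick. Next I'll move above the punch.

Call:
servo_tool --deltas '[[[0.3,0.4,0,0],[0.6,0.7,0,0],[0.9,1,0,0],[1,1,-0.2,0],[1,1,-0.3,0]]]'

```text
time: 1.7
eef_pos: [0.3996, -0.444, 0.249]
tcp_rot: [0.42, 0.57, -0.419, 0.569]
contact_force: [-0.7, -0.1, -0.5]
opening: 1.0
```

Call:
servo_tool --deltas '[[[0.3,0.4,0,0],[0.65,0.8,0,0],[0.65,1,0,0],[0.65,1,0,0],[0.65,1,0,0]]]'

```text
time: 2.2
eef_pos: [0.4634, -0.3456, 0.2509]
tcp_rot: [0.42, 0.569, -0.42, 0.569]
contact_force: [-0.2, 0.2, -0.4]
opening: 1.004
```

```bash
python3 - <<'E'
from h import *
s=get_state();C=cam("wrist")
print(s["eef_pos"],Ro.from_quat(s["tcp_rot"]).as_matrix().round(3),s["qpos"].round(2))
im=read_camera("wrist");cv2.imwrite("pics/w1.png",im)
for q in("punch_center","tray","reel_center"): print(q,[(np.round(d["at"],3).tolist(),round(d["p"],2)) for d in recognise("wrist",q)[:4]])
g=cv2.cvtColor(im,cv2.COLOR_BGR2HSV)
print(proj(C,[0.429,-0.31,0.006]),proj(C,[0.524,-0.34,0.006]),proj(C,s["eef_pos"]))
E
```

```text
[ 0.46335975 -0.34564683  0.25086654] [[-0.001  0.956  0.295]
 [-0.     0.295 -0.956]
 [-1.    -0.001  0.   ]] [-0.82  0.06  1.8  -0.    1.28  0.46]
punch_center [([0.474, -0.325, 0.011], 0.67)]
tray [([0.597, -0.28, 0.044], 0.55)]
reel_center []
[216.79552551 169.23526529] [264.92171479  98.23132133] [253.34939274 256.65353413]
```

View pics/w1.png

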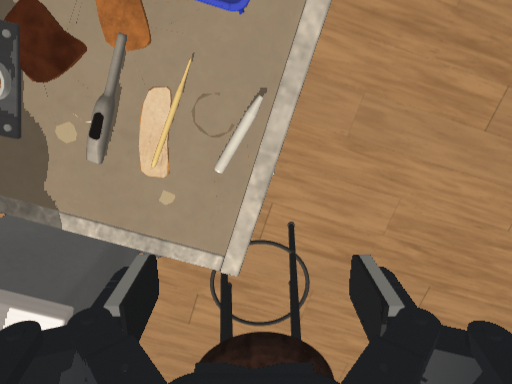

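Punch in the wrist view: butt at (220,170), slim tip at (264,91). I'll use those pixels to get the centre and the turn.

```bash
python3 - <<'E'
from h import *
C=cam("wrist")
im=cv2.imread("pics/w1.png")
roi=np.zeros(im.shape[:2],np.uint8);cv2.line(roi,(217,176),(268,85),255,26)
hsv=cv2.cvtColor(im,cv2.COLOR_BGR2HSV);bg=im[130,205]
m=((im.min(2)>150)&(hsv[...,1]<30)&(roi>0)).astype(np.uint8)
n,l,st,ce=cv2.connectedComponentsWithStats(m);k=1+np.argmax(st[1:,4]);print(st[k],ce[k],im[155,228],bg)
ys,xs=np.where(l==k);P=np.array([ray(C,(x,y),0.006)[:2] for x,y in zip(xs,ys)])
c=P.mean(0);u,s,v=np.linalg.svd(P-c);a=v[0]*np.sign(v[0][0]);t=(P-c)@a
print(c,a,t.min(),t.max(),np.degrees(np.arctan2(a[1],a[0])),(P-c)@np.array([-a[1],a[0]])@np.ones(len(P)),np.ptp((P-c)@np.array([-a[1],a[0]])))
print("butt",c+a*t.min(),"c49",c+a*(t.min()+.049))
for uv in((220,170),(264,91)):print(ray(C,uv,.006))
print("tool y yaw",np.degrees(np.arctan2(.295,.956)))
E
```

```text
[217 170   3   3   5] [218.  170.8] [185 205 216] [105 132 151]
[ 0.42784291 -0.31242567] [0.68028276 0.73294977] -0.0012624245655088622 0.0014413787790706956 47.13425706816983 7.556889142223966e-17 0.0016958979491732981
butt [ 0.42698411 -0.31335096] c49 [ 0.46031796 -0.27743642]
[ 0.42950257 -0.31445639  0.006     ]
[ 0.53142655 -0.33739228  0.006     ]
tool y yaw 17.149043889493964
```

Call:
servo_tool --deltas '[[[0.1,0.2,-0.3,-0.09],[0.13,0.21,-0.6,-0.18],[0.13,0.21,-0.9,-0.27],[0.13,0.21,-1,-0.35],[0.13,0.21,-1,-0.35]]]'

```text
time: 2.9
eef_pos: [0.4758, -0.3236, 0.1486]
tcp_rot: [-0.558, -0.435, 0.559, -0.432]
contact_force: [-0.5, 0.2, 0.6]
opening: 0.997
```

```bash
python3 - <<'E'
from h import *
s=get_state();C=cam("wrist")
R=Ro.from_quat(s["tcp_rot"]).as_matrix();print(s["eef_pos"],R.round(3).tolist())
im=read_camera("wrist");cv2.imwrite("pics/w2.png",im)
print([(np.round(d["at"],3).tolist(),round(d["p"],2)) for d in recognise("wrist","punch_center")[:4]])
print(proj(C,[0.429,-0.314,0.006]),proj(C,[0.526,-0.338,0.006]))
E
```

```text
[ 0.47576193 -0.32361656  0.14859363] [[-0.004, 0.969, -0.248], [0.003, -0.248, -0.969], [-1.0, -0.005, -0.002]]
[([0.476, -0.326, 0.01], 0.79)]
[256.40231036 223.64039171] [255.64872699 114.04302667]
```

View pics/w2.png

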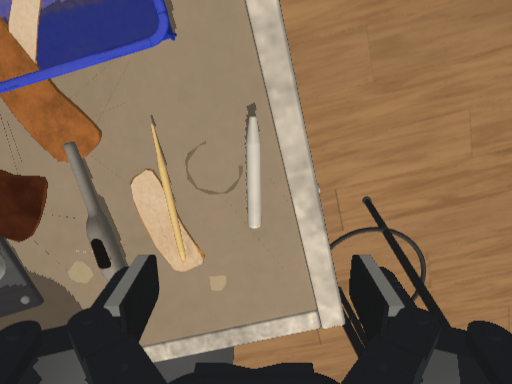

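```bash
python3 - <<'E'
from h import *
C=cam("wrist");s=get_state();R=Ro.from_quat(s["tcp_rot"]).as_matrix()
a=ray(C,(254,227),.006);b=ray(C,(252,106),.006);m=(a+b)/2
print(a,b,np.linalg.norm(a-b),m,"ang",np.degrees(np.arctan2(b[1]-a[1],b[0]-a[0])),"tooly",np.degrees(np.arctan2(R[1,1],R[0,1])))
c=a+(b-a)/np.linalg.norm(b-a)*.049
print("delta/10cm",(c-s["eef_pos"])*10)
E
```

```text
[ 0.4270191 -0.3125366  0.006    ] [ 0.53498539 -0.33819615  0.006     ] 0.11097356609262593 [ 0.48100225 -0.32536637  0.006     ] ang -13.36903610933781 tooly -14.227645530935947
delta/10cm [-0.02613067  0.00938591 -1.45776463]
```

Call:
servo_tool --deltas '[[[0,-0.01,-0.3,0.01],[0,-0.01,-0.7,0.01],[0,-0.01,-1,0.01],[0,-0.01,-1,0.01],[0,-0.01,-1,0.01]]]' --claw -0.1 --force 100

```text
time: 3.5
eef_pos: [0.478, -0.3258, 0.0527]
tcp_rot: [0.555, 0.438, -0.555, 0.439]
contact_force: [0.7, -0.4, -0.7]
opening: 0.448
```

Call:
servo_tool --deltas '[[[0,0,-0.2,0],[0,0,-0.35,0],[0,0,-0.44,0],[0,0,-0.46,0],[0,0,-0.46,0]]]'

```text
time: 4.0
eef_pos: [0.4775, -0.325, 0.0056]
tcp_rot: [0.555, 0.438, -0.555, 0.438]
contact_force: [0.0, 0.9, 0.1]
opening: 0.447
```

Call:
servo_tool --deltas '[[[0,0,-0.02,0],[0,0,-0.02,0],[0,0,-0.02,0],[0,0,-0.02,0],[0,0,-0.02,0]]]' --claw -1

```text
time: 4.5
eef_pos: [0.4778, -0.3253, 0.0042]
tcp_rot: [0.555, 0.438, -0.555, 0.439]
contact_force: [-0.1, 0.5, 4.9]
opening: 0.097
```

Call:
servo_tool --deltas '[[[0,0,0,0],[0,0,0,0],[0,0,0,0],[0,0,0.2,0],[0,0,0.4,0]]]'

```text
time: 5.0
eef_pos: [0.4763, -0.3239, 0.0421]
tcp_rot: [-0.555, -0.439, 0.555, -0.437]
contact_force: [0.1, -0.4, -0.9]
opening: 0.095
```

Call:
servo_tool --deltas '[[[0,0,0.4,0],[0,0,0.8,0],[0,0,1,0],[0,0,1,0],[0,0,1,0]]]'

```text
time: 5.5
eef_pos: [0.4768, -0.3244, 0.1421]
tcp_rot: [-0.555, -0.439, 0.555, -0.438]
contact_force: [-0.2, 0.7, -0.8]
opening: 0.095
```

```bash
python3 - <<'E'
from h import *
s=get_state();C=cam("wrist");print(s["eef_pos"],s["opening"],s["qpos"].round(2))
im=read_camera("wrist");cv2.imwrite("pics/w3.png",im)
sd=read_camera("side");cv2.imwrite("pics/s3.png",sd)
for c in("wrist","side","scene"):
  if c=="scene": cv2.imwrite("pics/sc3.png",read_camera("scene"))
  for q in("prop_seat","reel_center","catch","tray"): print(c,q,[(np.round(d["at"],3).tolist(),round(d["p"],2)) for d in recognise(c,q)[:3]])
a=sd[140:240,150:270];a=cv2.resize(a,None,fx=4,fy=4,interpolation=cv2.INTER_CUBIC)
b=cv2.imread("pics/sc3.png")[205:305,195:310]; b=cv2.resize(b,(int(115*2.6),260),interpolation=cv2.INTER_CUBIC)
w=cv2.resize(im,(299,224));col=np.vstack([b,w]);H=max(a.shape[0],col.shape[0])
pad=lambda i:cv2.copyMakeBorder(i,0,H-i.shape[0],0,0,cv2.BORDER_CONSTANT)
cv2.imwrite("pics/mix3.png",np.hstack([pad(a),pad(col)]));print(a.shape,col.shape)
E
```

```text
[ 0.47684503 -0.32436976  0.14212297] 0.09542641430274225 [-0.77  0.16  1.89 -0.    1.09  1.03]
wrist prop_seat [([0.42, -0.074, 0.008], 0.57), ([0.619, -0.216, 0.006], 0.36)]
wrist reel_center []
wrist catch []
wrist tray [([0.621, -0.22, 0.007], 0.93)]
side prop_seat [([0.444, 0.013, 0.026], 0.64)]
side reel_center []
side catch [([0.443, 0.019, 0.061], 0.87)]
side tray [([0.65, -0.213, 0.018], 0.56)]
scene prop_seat [([0.424, 0.078, 0.036], 0.66)]
scene reel_center []
scene catch [([0.423, 0.07, 0.034], 0.64), ([0.437, 0.063, 0.052], 0.57)]
scene tray [([0.655, -0.223, 0.02], 0.7)]
(400, 480, 3) (484, 299, 3)
```

View pics/mix3.png

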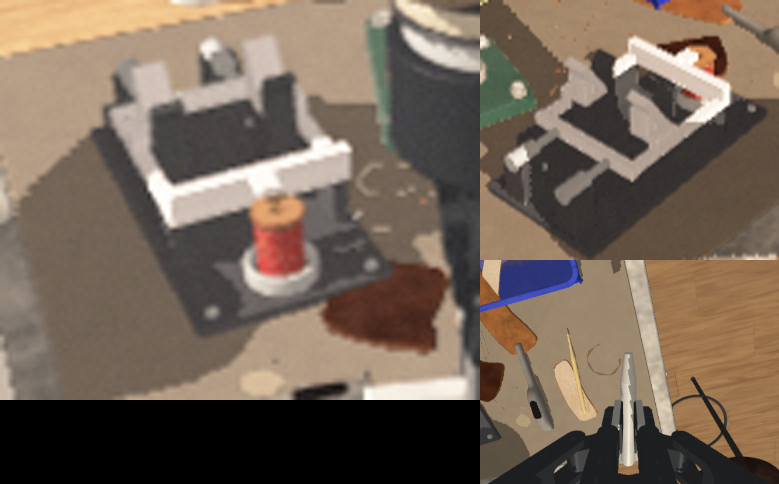

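Six pictures so far. The punch is gripped across its middle. The catch is shut over the reel, with its nose at crop pixel (267,182). I'll take a rough holder pose from the base corners and the reel.

```bash
python3 - <<'E'
from h import *
C=cam("side")
p=lambda x,y:(150+x/4,140+y/4)
fl=ray(C,p(200,330),.008);fr=ray(C,p(392,265),.008);bl=ray(C,p(97,130),.008)
rt=ray(C,p(279,203),.056);rb=ray(C,p(280,268),.02)
print(fl,fr,bl,np.linalg.norm(fl-fr),np.linalg.norm(fl-bl));print("reel",rt,rb)
for d in(fr-fl,bl-fl):print(np.degrees(np.arctan2(d[1],d[0])))
E
```

```text
[ 0.39680684 -0.08270731  0.008     ] [ 0.51854623 -0.06673421  0.008     ] [0.38103485 0.14881159 0.008     ] 0.12278281757126026 0.2320555021269846
reel [ 0.45792534 -0.04544712  0.056     ] [ 0.4517246  -0.05954494  0.02      ]
7.474925043383723
93.89719542777634
```

Call:
servo_tool --deltas '[[[0,0.2,0.4,0.07],[-0.1,0.5,0.8,0.14],[-0.15,0.8,1,0.217],[-0.25,1,1,0.217],[-0.25,1,1,0.217]]]'

```text
time: 6.75
eef_pos: [0.4521, -0.2231, 0.2446]
tcp_rot: [0.472, 0.526, -0.472, 0.527]
contact_force: [0.3, 0.2, -0.7]
opening: 0.098
```

Call:
servo_tool --deltas '[[[0,0.4,0.1,0],[0,0.8,0.2,0],[0,1,0.2,0],[0,1,0.2,0],[0,1,0.2,0]]]'

```text
time: 7.25
eef_pos: [0.4525, -0.1254, 0.2628]
tcp_rot: [0.472, 0.526, -0.473, 0.526]
contact_force: [0.6, -0.1, -1.3]
opening: 0.091
```

Call:
servo_tool --deltas '[[[0,0.4,0,0],[0,0.8,0,0],[0,1,0,0],[0,1,0,0],[0,1,0,0]]]'

```text
time: 7.75
eef_pos: [0.4526, -0.026, 0.2629]
tcp_rot: [0.472, 0.526, -0.473, 0.526]
contact_force: [-0.4, 0.2, -0.4]
opening: 0.096
```

```bash
python3 - <<'E'
from h import *
s=get_state();R=Ro.from_quat(s["tcp_rot"]).as_matrix();print(s["eef_pos"],np.degrees(np.arctan2(R[1,1],R[0,1])),s["qpos"].round(2),s["contact_force"])
im=read_camera("wrist");cv2.imwrite("pics/w4.png",im)
for q in("prop_seat","reel_center","catch"): print(q,[(np.round(d["at"],3).tolist(),round(d["p"],2)) for d in recognise("wrist",q)[:3]])
C=cam("wrist")
print("posts?",[proj(C,X).round() for X in([.445,.05,.062],[.455,-.05,.056],[.4,-.08,.008])])
cv2.imwrite("pics/w4b.png",cv2.resize(im,(768,576),interpolation=cv2.INTER_CUBIC))
E
```

```text
[ 0.45261451 -0.02598583  0.26292642] 6.081593203113208 [-0.28 -0.25  2.06 -0.    1.33  1.18] [-0.44847628  0.15292372 -0.42416952]
prop_seat [([0.456, 0.052, 0.01], 0.71)]
reel_center [([0.464, -0.044, 0.059], 0.73)]
catch [([0.468, 0.064, 0.053], 0.9)]
posts? [array([181., 159.]), array([276., 158.]), array([292., 195.])]
```

View pics/w4b.png

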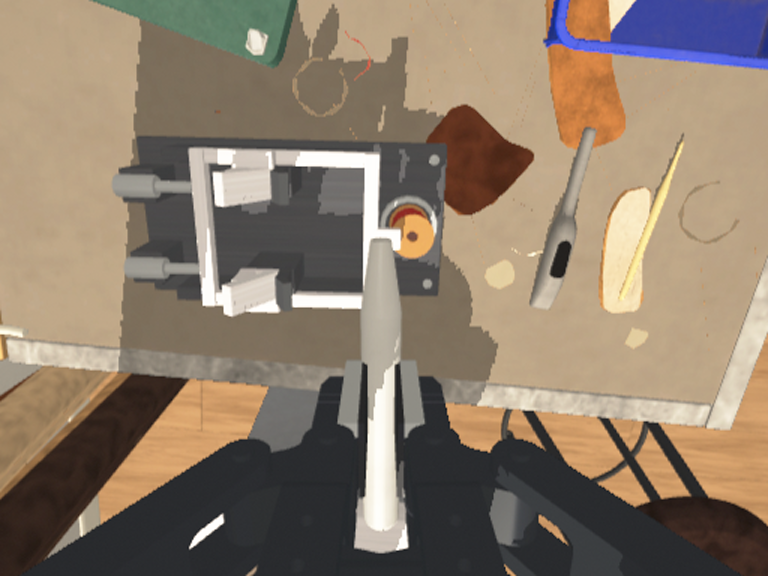

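The base, the reel top (411,237), both lugs at (245,187) and (250,290), and the dark posts at (282,185) and (288,272) all show clearly. These give me the holder frame.

```bash
python3 - <<'E'
from h import *
C=cam("wrist");r=lambda x,y,z:ray(C,(x/1.5,y/1.5),z)
s1,s2=r(434,160,.008),r(427,284,.008);a,b=r(447,144,.008),r(438,296,.008);e=r(138,137,.008)
reel=r(411.5,237,.056)
print("screws",s1,s2,"edge",a,b,e,"reel",reel)
ang=lambda d:np.degrees(np.arctan2(d[1],d[0]))
print(ang(s1-s2),ang(a-b),ang(e-a),np.linalg.norm(a-b),np.linalg.norm(a-e))
for th in(95,96,97):
  X=np.array([np.cos(np.radians(th)),np.sin(np.radians(th)),0]);P=reel+.1*X;P[2]=.062;Y=np.array([-X[1],X[0],0])
  print(th,"seat",P,"mouth",P+.004*X)
  for y in(.026,.046,-.026,-.046):
    print([ (proj(C,P+d*X+y*Y+[0,0,.038])*1.5).round() for d in(-.006,.018)],end=' ')
  print()
E
```

```text
screws [ 0.50631183 -0.06189682  0.008     ] [ 0.40591471 -0.06995463  0.008     ] edge [ 0.51911816 -0.07012235  0.008     ] [ 0.3963338  -0.08057021  0.008     ] [0.49977605 0.16418201 0.008     ] reel [ 0.45512521 -0.04802353  0.056     ]
4.588686035815903 4.863642874323354 94.71913564191314 0.12322806234713962 0.23510136325607098
95 seat [0.44640964 0.05159594 0.062     ] mouth [0.44606101 0.05558071 0.062     ]
[array([268., 290.]), array([231., 289.])] [array([270., 318.]), array([233., 318.])] [array([263., 209.]), array([224., 208.])] [array([261., 176.]), array([221., 175.])] 
96 seat [0.44467237 0.05142866 0.062     ] mouth [0.44425425 0.05540674 0.062     ]
[array([269., 292.]), array([232., 292.])] [array([271., 321.]), array([235., 321.])] [array([263., 212.]), array([224., 212.])] [array([260., 179.]), array([220., 179.])] 
97 seat [0.44293828 0.05123108 0.062     ] mouth [0.4424508  0.05520127 0.062     ]
[array([270., 294.]), array([233., 295.])] [array([272., 323.]), array([236., 324.])] [array([262., 214.]), array([223., 215.])] [array([259., 181.]), array([219., 182.])]
```

```bash
python3 - <<'E'
from h import *
C=cam("wrist");s=get_state();R=Ro.from_quat(s["tcp_rot"]).as_matrix();z=s["eef_pos"][2]+.002
for uv in((379,240),(376,300),(382,520),(383,550)):
  p=ray(C,(uv[0]/1.5,uv[1]/1.5),z);print(uv,(R.T@(p-s["eef_pos"])).round(4))
print("to mouth",(np.array([.4464,.0556,.14])-s["eef_pos"])*10)
E
```

```text
(379, 240) [-0.002   0.0481 -0.0002]
(376, 300) [-0.002   0.0298 -0.0011]
(382, 520) [-0.002  -0.0522  0.0007]
(383, 550) [-0.002  -0.0656  0.0011]
to mouth [-0.06125413  0.81737089 -1.2317378 ]
```

Call:
servo_tool --deltas '[[[-0.05,0.4,0,-0.014],[-0.05,0.7,0,-0.014],[-0.05,0.82,-0.3,-0.014],[-0.05,0.82,-0.7,-0.014],[-0.05,0.82,-1,-0.014]]]'

```text
time: 8.45
eef_pos: [0.4469, 0.0569, 0.1615]
tcp_rot: [0.478, 0.521, -0.479, 0.521]
contact_force: [-0.4, 0.3, -1.5]
opening: 0.095
```

Call:
servo_tool --deltas '[[[0,0,-0.1,0],[0,0,-0.2,0],[0,0,-0.2,0],[0,0,-0.2,0],[0,0,-0.2,0]]]'

```text
time: 8.95
eef_pos: [0.4486, 0.0569, 0.145]
tcp_rot: [0.479, 0.52, -0.478, 0.522]
contact_force: [-0.1, 0.6, -1.5]
opening: 0.096
```

```bash
python3 - <<'E'
from h import *
s=get_state();R=Ro.from_quat(s["tcp_rot"]).as_matrix();print(s["eef_pos"],np.degrees(np.arctan2(R[1,1],R[0,1])))
im=read_camera("wrist");sd=read_camera("side");cv2.imwrite("pics/w5.png",im)
a=cv2.resize(sd[130:230,160:250],None,fx=3.6,fy=3.6,interpolation=cv2.INTER_CUBIC)
w=cv2.resize(im[40:320,110:400],None,fx=1.5,fy=1.5);H=max(len(a),len(w))
pad=lambda i:cv2.copyMakeBorder(i,0,H-i.shape[0],0,0,cv2.BORDER_CONSTANT)
cv2.imwrite("pics/mix5.png",np.hstack([pad(a),pad(w)]))
E
```

```text
[0.44861492 0.05686939 0.14501801] 4.831561726787058
```

View pics/mix5.png

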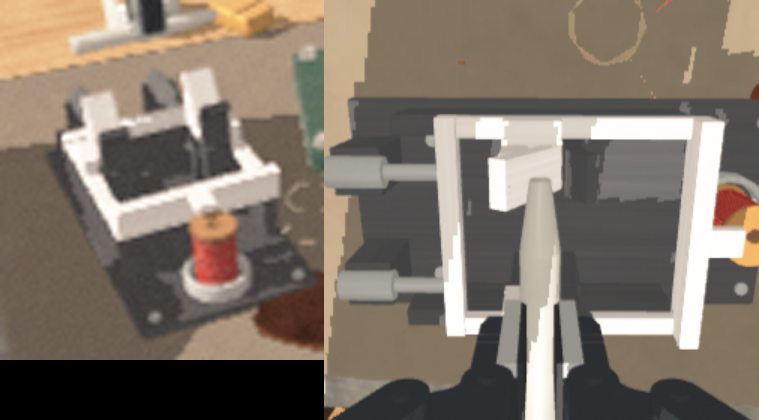

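Picture 8. In the right half, the punch lies over the slot, with its tip between the lug slope (525,170) and the post (580,170). In the left half it is level above the holder. I'll press it down in steps.

Call:
servo_tool --deltas '[[[0,-0.01,-0.15,0],[0,-0.01,-0.3,0],[0,-0.01,-0.4,0],[0,-0.01,-0.45,0],[0,-0.01,-0.5,0]]]' --force 120

```text
time: 9.55
eef_pos: [0.4477, 0.0561, 0.0934]
tcp_rot: [0.479, 0.521, -0.478, 0.521]
contact_force: [-0.6, -0.0, -0.1]
opening: 0.086
```

Call:
servo_tool --deltas '[[[0,0,-0.05,0],[0,0,-0.1,0],[0,0,-0.14,0],[0,0,-0.17,0],[0,0,-0.2,0]]]'

```text
time: 10.05
eef_pos: [0.4483, 0.0559, 0.0739]
tcp_rot: [0.479, 0.52, -0.478, 0.521]
contact_force: [0.2, -2.8, 4.3]
opening: 0.086
```

Call:
servo_tool --deltas '[[[0,0,-0.04,0],[0,0,-0.08,0],[0,0,-0.1,0],[0,0,-0.12,0],[0,0,-0.12,0]]]'

```text
time: 10.55
eef_pos: [0.4465, 0.0562, 0.0604]
tcp_rot: [0.478, 0.521, -0.479, 0.52]
contact_force: [-0.1, -2.0, -1.7]
opening: 0.085
```

Call:
servo_tool --deltas '[[[0,0,-0.01,0],[0,0,-0.02,0],[0,0,-0.02,0],[0,0,-0.02,0],[0,0,-0.02,0]]]'

```text
time: 11.05
eef_pos: [0.4466, 0.0562, 0.0602]
tcp_rot: [0.477, 0.522, -0.479, 0.52]
contact_force: [-6.1, -3.0, 8.7]
opening: 0.083
```

Call:
servo_tool --deltas '[[[0,-0.02,-0.01,0],[0,-0.04,-0.02,0],[0,-0.04,-0.02,0],[0,-0.04,-0.02,0],[0,-0.04,-0.02,0]]]'

```text
time: 11.55
eef_pos: [0.4471, 0.0547, 0.0601]
tcp_rot: [0.48, 0.523, -0.478, 0.518]
contact_force: [-8.4, 7.0, 20.2]
opening: 0.087
```

```bash
python3 - <<'E'
from h import *
s=get_state();print(s["eef_pos"],s["contact_force"],s["wrist_torque"])
im=read_camera("wrist");sd=read_camera("side");cv2.imwrite("pics/w6.png",im);cv2.imwrite("pics/s6.png",sd)
a=cv2.resize(sd[130:230,160:250],None,fx=3.6,fy=3.6,interpolation=cv2.INTER_CUBIC)
w=cv2.resize(im[40:320,110:400],None,fx=1.5,fy=1.5);H=max(len(a),len(w))
pad=lambda i:cv2.copyMakeBorder(i,0,H-i.shape[0],0,0,cv2.BORDER_CONSTANT)
cv2.imwrite("pics/mix6.png",np.hstack([pad(a),pad(w)]))
E
```

```text
[0.44706491 0.05474528 0.06009269] [-8.37945761  6.97051478 20.17777956] [ 1.27133387  1.50816963 -0.09010718]
```

View pics/mix6.png

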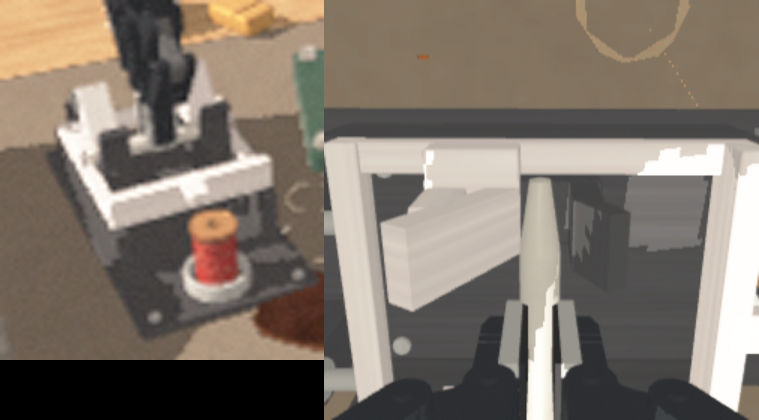

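The catch frame is drawn back and the nose is clear of the reel. The punch sits on the ledges with 20 N upward at z = 0.062, against the posts. I'll relax and release with a limited opening.

Call:
servo_tool --deltas '[[[0,0.01,0.02,0],[0,0.02,0.03,0],[0,0.02,0.03,0],[0,0.02,0.03,0],[0,0.02,0.03,0]]]'

```text
time: 12.15
eef_pos: [0.4473, 0.0542, 0.0602]
tcp_rot: [0.478, 0.521, -0.479, 0.52]
contact_force: [-2.2, -2.3, 2.6]
opening: 0.083
```

Call:
servo_tool --deltas '[[[0,0,0,0],[0,0,0,0],[0,0,0,0],[0,0,0,0],[0,0,0,0]]]' --claw -0.4

```text
time: 12.65
eef_pos: [0.4473, 0.0542, 0.0603]
tcp_rot: [0.478, 0.521, -0.478, 0.521]
contact_force: [0.4, -0.7, -0.2]
opening: 0.298
```

Call:
servo_tool --deltas '[[[0,0,0.1,0],[0,0,0.3,0],[0,0,0.6,0],[0,0,0.9,0],[0,0,1,0]]]'

```text
time: 13.15
eef_pos: [0.4495, 0.054, 0.1645]
tcp_rot: [0.48, 0.519, -0.477, 0.523]
contact_force: [-0.4, 0.3, -0.7]
opening: 0.301
```

Call:
servo_tool --deltas '[[[0,-0.4,0.3,0],[0.04,-0.8,0.3,0],[0.08,-1,0.3,0],[0.08,-1,0.3,0],[0.08,-1,0.3,0]]]'

```text
time: 13.65
eef_pos: [0.4549, -0.0457, 0.1896]
tcp_rot: [0.479, 0.521, -0.479, 0.52]
contact_force: [-0.2, 0.8, 0.1]
opening: 0.299
```

```bash
python3 - <<'E'
from h import *
s=get_state();print(s["eef_pos"],s["contact_force"],s["opening"])
im=read_camera("wrist");sd=read_camera("side");cv2.imwrite("pics/w7.png",im);cv2.imwrite("pics/s7.png",sd)
for c in("wrist","side"):
  for q in("prop_seat","punch_center","reel_center","tray"): print(c,q,[(np.round(d["at"],3).tolist(),round(d["p"],2)) for d in recognise(c,q)[:2]])
a=cv2.resize(sd[130:230,160:250],None,fx=3,fy=3,interpolation=cv2.INTER_CUBIC)
w=im;H=max(len(a),len(w))
pad=lambda i:cv2.copyMakeBorder(i,0,H-i.shape[0],0,0,cv2.BORDER_CONSTANT)
cv2.imwrite("pics/mix7.png",np.hstack([pad(a),pad(w)]))
C=cam("wrist");print(proj(C,[.4551,-.048,.056]))
E
```

```text
[ 0.45485682 -0.04569807  0.18961798] [-0.16941653  0.75595103  0.12783171] 0.2991475361764601
wrist prop_seat [([0.459, 0.041, 0.025], 0.87), ([0.466, 0.067, 0.06], 0.57)]
wrist punch_center []
wrist reel_center [([0.462, -0.047, 0.056], 0.87)]
wrist tray [([0.605, -0.197, 0.007], 0.94)]
side prop_seat [([0.441, 0.002, 0.026], 0.92)]
side punch_center [([0.444, 0.046, 0.066], 0.67), ([0.441, 0.005, 0.024], 0.42)]
side reel_center [([0.451, -0.057, 0.047], 0.72)]
side tray []
[256.41827366 178.1625701 ]
```

View pics/mix7.png

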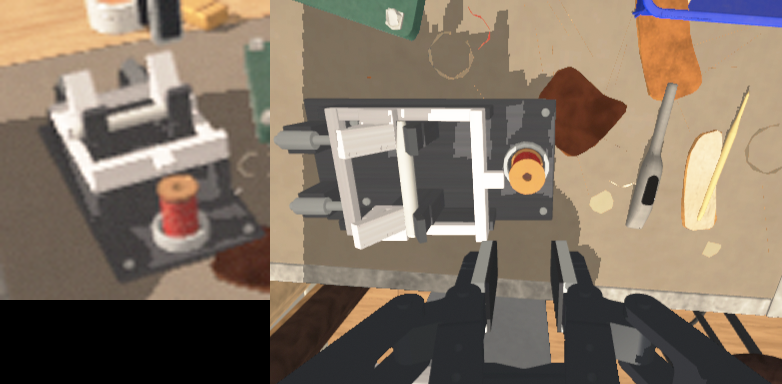

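Picture 10. The punch is propping the catch, with the nose clear of the reel. The reel top is at (257,177) in the wrist view, against a predicted (256,178). Next I'll turn 90° and grasp the reel.

Call:
servo_tool --deltas '[[[0,-0.02,0,0.09],[0,-0.02,0,0.18],[0,-0.02,0,0.27],[0,-0.02,0,0.36],[0,-0.02,0,0.45]]]' --claw 0.4

```text
time: 14.65
eef_pos: [0.4554, -0.0478, 0.1904]
tcp_rot: [0.267, 0.655, -0.267, 0.655]
contact_force: [0.2, 1.2, -0.0]
opening: 0.701
```

Call:
servo_tool --deltas '[[[0,0,0,0.09],[0,0,0,0.18],[0,0,0,0.27],[0,0,0,0.36],[0,0,0,0.45]]]'

```text
time: 15.15
eef_pos: [0.4554, -0.0478, 0.1904]
tcp_rot: [0.024, 0.707, -0.024, 0.707]
contact_force: [0.3, 0.8, -0.6]
opening: 0.702
```

Call:
servo_tool --deltas '[[[0,0,-0.2,0.09],[0,0,-0.5,0.1],[0,0,-0.8,0.1],[0,0,-1,0.1],[0,0,-1,0.1]]]'

```text
time: 15.65
eef_pos: [0.4529, -0.047, 0.0873]
tcp_rot: [-0.029, 0.709, 0.031, 0.704]
contact_force: [-0.8, -0.5, -0.5]
opening: 0.7
```

```bash
python3 - <<'E'
from h import *
s=get_state();R=Ro.from_quat(s["tcp_rot"]).as_matrix();C=cam("wrist");print(s["eef_pos"],np.degrees(np.arctan2(R[1,1],R[0,1])),s["opening"],proj(C,[.4551,-.048,.056]),(np.array([.4551,-.048,.024])-s["eef_pos"])*10)
im=read_camera("wrist");cv2.imwrite("pics/w8.png",im)
hsv=cv2.cvtColor(im,cv2.COLOR_BGR2HSV)
m=((hsv[...,0]>8)&(hsv[...,0]<20)&(hsv[...,1]>120)&(hsv[...,2]>150)).astype(np.uint8)
n,l,st,ce=cv2.connectedComponentsWithStats(m)
for k in np.argsort(-st[1:,4])[:4]+1:print(st[k],ce[k].round(1),ray(C,ce[k],.056).round(4))
E
```

```text
[ 0.4528525  -0.04698833  0.08725975] 94.84696950952709 0.6998180484294247 [258.20310872 231.11844838] [ 0.022475   -0.01011673 -0.63259745]
[ 232  206   55   50 1789] [256.5 228.8] [ 0.454  -0.0466  0.056 ]
[   0  163   36   66 1715] [ 15.6 194.4] [ 0.3197 -0.0375  0.056 ]
[   0  224   40   57 1260] [ 18.1 248.8] [ 0.3165 -0.0715  0.056 ]
[   5  259   41   52 1109] [ 28.8 287.4] [ 0.3194 -0.0976  0.056 ]
```

Call:
servo_tool --deltas '[[[0,0,-0.2,0],[0,0,-0.4,0],[0,0,-0.55,0],[0,0,-0.63,0],[0,0,-0.63,0]]]'

```text
time: 16.2
eef_pos: [0.4556, -0.0479, 0.0276]
tcp_rot: [-0.03, 0.707, 0.03, 0.706]
contact_force: [-0.0, -0.7, 0.2]
opening: 0.7
```

Call:
servo_tool --deltas '[[[0,0,0,0],[0,0,0,0],[0,0,0,0],[0,0,0,0],[0,0,0,0]]]' --claw -1 --force 40

```text
time: 16.7
eef_pos: [0.4566, -0.0483, 0.0288]
tcp_rot: [-0.03, 0.706, 0.03, 0.707]
contact_force: [-0.5, -0.5, 5.5]
opening: 0.355
```

Call:
servo_tool --deltas '[[[0,0,0,0],[0,0,0,0],[0,0,0.05,0],[0,0,0.1,0],[0,0,0.2,0]]]'

```text
time: 17.2
eef_pos: [0.4545, -0.0476, 0.0471]
tcp_rot: [-0.03, 0.707, 0.03, 0.706]
contact_force: [0.2, 0.3, 0.0]
opening: 0.359
```

Call:
servo_tool --deltas '[[[0,0,0.3,0],[0,0,0.7,0],[0,0,1,0],[0,0,1,0],[0,0,1,0]]]'

```text
time: 17.7
eef_pos: [0.4556, -0.0479, 0.1482]
tcp_rot: [-0.03, 0.706, 0.03, 0.707]
contact_force: [0.3, -0.1, -0.9]
opening: 0.358
```

Call:
servo_tool --deltas '[[[0,-0.3,0.3,0],[0,-0.7,0.5,0],[0,-1,0.8,0],[0,-1,0.8,0],[0,-1,0.8,0]]]'

```text
time: 18.2
eef_pos: [0.4547, -0.1478, 0.2259]
tcp_rot: [-0.029, 0.707, 0.03, 0.706]
contact_force: [0.3, -0.3, -1.3]
opening: 0.354
```

Call:
servo_tool --deltas '[[[0,-0.4,0,-0.08],[0.2,-0.8,0,-0.16],[0.6,-1,0,-0.24],[1,-1,0,-0.32],[1,-1,0,-0.4]]]'

```text
time: 18.7
eef_pos: [0.5573, -0.2463, 0.2226]
tcp_rot: [0.192, 0.683, -0.19, 0.679]
contact_force: [-0.7, -0.2, -0.5]
opening: 0.358
```

```bash
python3 - <<'E'
from h import *
s=get_state();R=Ro.from_quat(s["tcp_rot"]).as_matrix();print(s["eef_pos"],np.degrees(np.arctan2(R[1,1],R[0,1])),s["opening"],s["qpos"].round(2))
im=read_camera("wrist");sd=read_camera("side");cv2.imwrite("pics/w9.png",im);cv2.imwrite("pics/s9.png",sd)
a=cv2.resize(sd[110:270,160:380],None,fx=1.3,fy=1.3,interpolation=cv2.INTER_CUBIC)
H=384
cv2.imwrite("pics/mix9.png",np.hstack([cv2.copyMakeBorder(a,0,H-a.shape[0],0,0,cv2.BORDER_CONSTANT),im]));print(a.shape)
print([(np.round(d["at"],3).tolist(),round(d["p"],2)) for d in recognise("wrist","tray")[:2]])
E
```

```text
[ 0.5572721  -0.24625094  0.22255693] 58.6542177007575 0.35844842548143324 [-0.58  0.15  1.75  0.    1.24 -0.04]
(208, 286, 3)
[([0.648, -0.212, 0.004], 0.68)]
```

View pics/mix9.png

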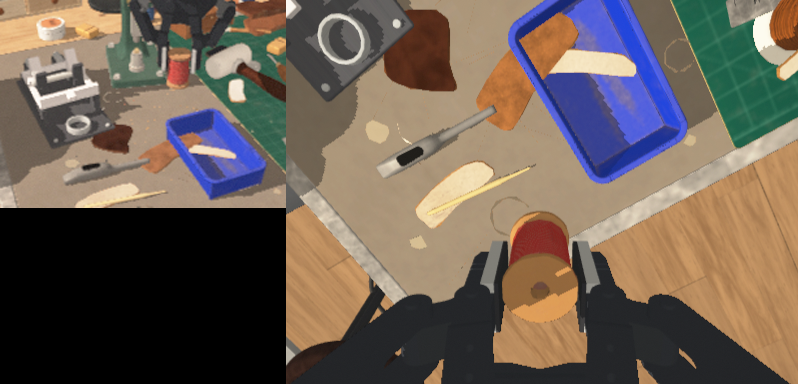

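Picture 11. The reel is held upright in the gripper and the holder ring is empty. The tray floor is clear at its near end, around wrist pixel (349,120). I'll compute that spot and the turn.

```bash
python3 - <<'E'
from h import *
C=cam("wrist");s=get_state()
r=lambda x,y,z:ray(C,(x-286,y),z)
nl,nr,fl=r(600,182,.042),r(687,133,.042),r(509,35,.042)
print(nl,nr,fl,np.linalg.norm(nl-nr),np.linalg.norm(nl-fl))
L=(fl-nl)/np.linalg.norm(fl-nl);W=(nr-nl)/np.linalg.norm(nr-nl)
ang=lambda d:np.degrees(np.arctan2(d[1],d[0]));print(ang(L),ang(W))
t=nl+W*.0535+L*.055;print("target",t,(t-s["eef_pos"])*10,proj(C,[t[0],t[1],.002])+[286,0]);print("ctr",nl+W*.0535+L*.087)
for o in((560,60),(637,62),(550,75)):print("strip/leather",r(*o,.002))
E
```

```text
[ 0.59632272 -0.29212984  0.042     ] [ 0.69113942 -0.29122144  0.042     ] [ 0.59053465 -0.13028677  0.042     ] 0.0948210486022607 0.16194653115614815
92.04822535469246 0.5489102811003149
target [ 0.64785453 -0.23665244  0.042     ] [ 0.93362396  0.09157645 -1.81879194] [612.67735496 103.71706019]
ctr [ 0.64671083 -0.20467288  0.042     ]
strip/leather [ 0.62164753 -0.17076285  0.002     ]
strip/leather [ 0.6877109  -0.21260193  0.002     ]
strip/leather [ 0.6056628  -0.17796802  0.002     ]
```

Call:
servo_tool --deltas '[[[0.3,0.04,0,-0.09],[0.6,0.04,0,-0.18],[0.91,0.04,0,-0.27],[0.91,0.04,-0.2,-0.36],[0.91,0.04,-0.4,-0.45]]]'

```text
time: 19.35
eef_pos: [0.6464, -0.2427, 0.1865]
tcp_rot: [0.414, 0.573, -0.414, 0.573]
contact_force: [-0.2, 0.2, -1.0]
opening: 0.356
```

Call:
servo_tool --deltas '[[[0,0,-0.2,-0.09],[0,0,-0.4,-0.18],[0,0,-0.6,-0.2],[0,0,-0.8,-0.2],[0,0,-0.8,-0.2]]]'

```text
time: 19.85
eef_pos: [0.6429, -0.2414, 0.1024]
tcp_rot: [0.497, 0.505, -0.499, 0.499]
contact_force: [-1.1, 0.1, -1.7]
opening: 0.358
```

```bash
python3 - <<'E'
from h import *
s=get_state();R=Ro.from_quat(s["tcp_rot"]).as_matrix();print(s["eef_pos"],np.degrees(np.arctan2(R[1,1],R[0,1])),s["opening"],s["contact_force"])
E
```

```text
[ 0.64287093 -0.24144552  0.10236445] 0.500775115732019 0.35801505089543945 [-1.08870803  0.06622704 -1.65791411]
```

Call:
servo_tool --deltas '[[[0,0,-0.2,0],[0,0,-0.4,0],[0,0,-0.6,0],[0,0,-0.72,0],[0,0,-0.72,0]]]'

```text
time: 20.35
eef_pos: [0.6448, -0.2428, 0.0335]
tcp_rot: [0.498, 0.503, -0.499, 0.5]
contact_force: [0.0, -0.3, -0.4]
opening: 0.356
```

Call:
servo_tool --deltas '[[[0,0,-0.02,0],[0,0,-0.04,0],[0,0,-0.05,0],[0,0,-0.06,0],[0,0,-0.06,0]]]'

```text
time: 20.85
eef_pos: [0.6465, -0.2439, 0.0296]
tcp_rot: [0.499, 0.501, -0.498, 0.502]
contact_force: [0.4, 0.5, -1.0]
opening: 0.355
```

Call:
servo_tool --deltas '[[[0,0,-0.01,0],[0,0,-0.02,0],[0,0,-0.03,0],[0,0,-0.04,0],[0,0,-0.04,0]]]'

```text
time: 21.35
eef_pos: [0.6462, -0.2438, 0.025]
tcp_rot: [0.498, 0.502, -0.499, 0.501]
contact_force: [0.0, 0.2, -0.5]
opening: 0.355
```

Call:
servo_tool --deltas '[[[0,0,-0.01,0],[0,0,-0.01,0],[0,0,-0.02,0],[0,0,-0.02,0],[0,0,-0.02,0]]]'

```text
time: 21.85
eef_pos: [0.6465, -0.2439, 0.0234]
tcp_rot: [0.499, 0.501, -0.498, 0.502]
contact_force: [-0.3, 0.9, -1.0]
opening: 0.357
```

Call:
servo_tool --deltas '[[[0,0,-0.01,0],[0,0,-0.01,0],[0,0,-0.02,0],[0,0,-0.02,0],[0,0,-0.02,0]]]'

```text
time: 22.35
eef_pos: [0.6467, -0.2439, 0.0233]
tcp_rot: [0.498, 0.502, -0.498, 0.502]
contact_force: [-3.4, 2.2, 8.2]
opening: 0.355
```

Call:
servo_tool --deltas '[[[0,0,0.02,0],[0,0,0.02,0],[0,0,0.02,0],[0,0,0.02,0],[0,0,0.02,0]]]'

```text
time: 22.85
eef_pos: [0.6466, -0.244, 0.0234]
tcp_rot: [0.499, 0.501, -0.498, 0.502]
contact_force: [0.2, -0.4, 1.6]
opening: 0.359
```

Call:
servo_tool --deltas '[[[0,0,0,0],[0,0,0,0],[0,0,0,0],[0,0,0,0],[0,0,0,0]]]' --claw 0.05

```text
time: 23.35
eef_pos: [0.6463, -0.2438, 0.0231]
tcp_rot: [0.498, 0.502, -0.499, 0.501]
contact_force: [0.5, -0.3, 0.7]
opening: 0.524
```

Call:
servo_tool --deltas '[[[0,0,0.1,0],[0,0,0.3,0],[0,0,0.6,0],[0,0,0.9,0],[0,0,1,0]]]'

```text
time: 23.85
eef_pos: [0.6486, -0.245, 0.1287]
tcp_rot: [0.499, 0.499, -0.498, 0.504]
contact_force: [0.3, -0.7, 0.2]
opening: 0.528
```

Call:
servo_tool --deltas '[[[-0.3,-0.1,0.3,0],[-0.6,-0.2,0.6,0],[-0.8,-0.2,0.8,0],[-0.8,-0.2,0.8,0],[-0.8,-0.2,0.8,0]]]'

```text
time: 24.35
eef_pos: [0.5664, -0.2639, 0.2032]
tcp_rot: [0.499, 0.501, -0.498, 0.502]
contact_force: [-0.8, 0.1, -1.1]
opening: 0.523
```

```bash
python3 - <<'E'
from h import *
s=get_state();print(s["eef_pos"],s["contact_force"],s["opening"],s["time"])
im=read_camera("wrist");sd=read_camera("side")
print([(np.round(d["at"],3).tolist(),round(d["p"],2)) for d in recognise("wrist","reel_center")[:2]],[(np.round(d["at"],3).tolist(),round(d["p"],2)) for d in recognise("side","punch_center")[:2]])
a=cv2.resize(sd[130:270,160:380],None,fx=1.8,fy=1.8,interpolation=cv2.INTER_CUBIC)
w=cv2.resize(im,(400,300));a=a[:,:400]
cv2.imwrite("pics/mix10.png",np.vstack([cv2.copyMakeBorder(a,0,0,0,400-a.shape[1],cv2.BORDER_CONSTANT),w]))
E
```

```text
[ 0.56637244 -0.26385471  0.20318577] [-0.82845062  0.13998119 -1.14459049] 0.5232674912220814 24.35
[([0.65, -0.241, 0.05], 0.82)] [([0.445, 0.045, 0.064], 0.61)]
```

View pics/mix10.png

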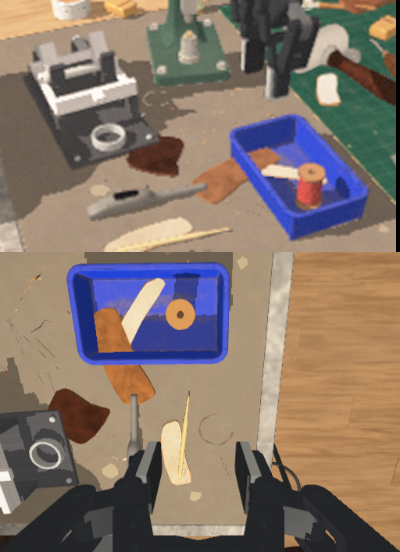

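The reel stands upright on the tray floor: (312,185) in the side view, (180,315) in the wrist view. The punch is still propping the catch, and the gripper is clear. Handing in.

```bash
python3 -c "
from plant import *
print(sign_off())"
```

```text
the job is handed in; nothing more can be done
None
```

The job is done and handed in at about 24.5 s, well under the 67 s limit. I picked up the drive punch at its middle and pressed it level into the slot until it rested on the ledges. I let go so that it held the catch open, then lifted the reel straight up and stood it in the blue tray.

- **Punch:** when pressed home it sat about 62 mm above the bench with 20 N pushing back, the highest wrist force I read. In the last picture it still lies in the slot with the catch held open. The network puts it at (0.445, 0.045, 0.064), consistent with the seat.
- **Reel:** it touched the tray floor at the height I expected. The last picture shows it upright on bare floor, clear of the leather scraps. The network puts the visible part at (0.650, -0.241, 0.050).
- **Gripper:** it ended clear of everything, with no contact force beyond noise.
- **Small disagreement:** my estimate of the slot position was about 2–3 mm off from where the punch met the posts. This was within the slot's play.
- **Not checked:** `sign_off` reports no verdict.

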